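# Find and release the latched key on the heater key box

## Task

One of the four keys on the bench key box of the boot heater has been left latched down. With the fingertips tap all four keys in turn, from left to right, so lightly that none is pushed far in and the latched one stays latched, to feel which it is; only then press the latched key well in so that it releases and comes up level with the others. Leave the other three keys up, do not pick anything up, and leave the things lying round the box where they are.

Things in the scene. Friction and masses are not known exactly. Their poses are not given: they have to be found in the camera images.
- key_box: Low grey bench box with dark end cheeks, 108 (x) x 246 (y) x 50 mm high, fixed to the bench; origin: centre of its underside. Its y axis runs along the key row to the left end seen from the robot, x away from the robot, z up. It stands anywhere near the bench middle, yawed up to 0.35 rad. Four identical square grey keys stand in a row on its top, 55 mm apart, at 82.5, 27.5, -27.5, -82.5 mm along y, x = 0. Which key is at which place changes from run to run.
- key_a (a joint): Depth of key a in m: 0 fully up, grows as it is pushed in, stop at 0.011. All four keys have the same return spring: about 2 N before it moves, then 0.5 N per mm. Three keys stand up at 0. One is latched at about 0.004 and feels firm below about 4 N; pushed in to about 0.009 to 0.010 (7 to 9 N), so best right to the stop, its latch lets go, and it springs up to 0 when the finger leaves. A key that stands up must not be pushed in deeper than 0.006.
- key_a_top (a point): Centre of the top face of key a; the cap is 26 x 26 mm and this point stands 66 mm above the bench when the key is up (16 mm above the box top), 62 mm when it is latched; it moves with the key.
- seat_a: Thin black frame, 38 x 38 x 3 mm, fixed on the box top round key a (carries the key); origin at its centre on the box top.
- key_b (a joint): Depth of key b in m: 0 fully up, grows as it is pushed in, stop at 0.011. All four keys have the same return spring: about 2 N before it moves, then 0.5 N per mm. Three keys stand up at 0. One is latched at about 0.004 and feels firm below about 4 N; pushed in to about 0.009 to 0.010 (7 to 9 N), so best right to the stop, its latch lets go, and it springs up to 0 when the finger leaves. A key that stands up must not be pushed in deeper than 0.006.
- key_b_top (a point): Centre of the top face of key b; the cap is 26 x 26 mm and this point stands 66 mm above the bench when the key is up (16 mm above the box top), 62 mm when it is latched; it moves with the key.
- seat_b: Thin black frame, 38 x 38 x 3 mm, fixed on the box top round key b (carries the key); origin at its centre on the box top.
- key_c (a joint): Depth of key c in m: 0 fully up, grows as it is pushed in, stop at 0.011. All four keys have the same return spring: about 2 N before it moves, then 0.5 N per mm. Three keys stand up at 0. One is latched at about 0.004 and feels firm below about 4 N; pushed in to about 0.009 to 0.010 (7 to 9 N), so best right to the stop, its latch lets go, and it springs up to 0 when the finger leaves. A key that stands up must not be pushed in deeper than 0.006.
- key_c_top (a point): Centre of the top face of key c; the cap is 26 x 26 mm and this point stands 66 mm above the bench when the key is up (16 mm above the box top), 62 mm when it is latched; it moves with the key.
- seat_c: Thin black frame, 38 x 38 x 3 mm, fixed on the box top round key c (carries the key); origin at its centre on the box top.
- key_d (a joint): Depth of key d in m: 0 fully up, grows as it is pushed in, stop at 0.011. All four keys have the same return spring: about 2 N before it moves, then 0.5 N per mm. Three keys stand up at 0. One is latched at about 0.004 and feels firm below about 4 N; pushed in to about 0.009 to 0.010 (7 to 9 N), so best right to the stop, its latch lets go, and it springs up to 0 when the finger leaves. A key that stands up must not be pushed in deeper than 0.006.
- key_d_top (a point): Centre of the top face of key d; the cap is 26 x 26 mm and this point stands 66 mm above the bench when the key is up (16 mm above the box top), 62 mm when it is latched; it moves with the key.
- seat_d: Thin black frame, 38 x 38 x 3 mm, fixed on the box top round key d (carries the key); origin at its centre on the box top.
- orange_cap: Loose bystander near the box: an orange round end cap, 42 mm wide and 36 mm high; origin: centre of its underside. It must stay where it is (within 20 mm).
- felt_cup: Loose bystander near the box: a black oval felt heel cup, 73x34x44 mm; origin: centre of its underside. It must stay where it is (within 20 mm).
- wedge_b: Loose bystander near the box: a small green wedge, 42x64x22 mm; origin: centre of its underside. It must stay where it is (within 20 mm).
- step_gauge: Loose bystander near the box: a green stepped gauge block, 82x43x34 mm; origin: centre of its underside. It must stay where it is (within 20 mm).
- hex_key_6: Loose bystander near the box: a steel hex key, 49x87x7 mm; origin: centre of its underside. It must stay where it is (within 20 mm).
- grind_cone_1: Loose bystander near the box: a brown abrasive cone, 38 mm wide and 42 mm high; origin: centre of its underside. It must stay where it is (within 20 mm).

How it is judged:
On the way, in this order (a step that is already met when the one before it is completed fails the run):
1. the leftmost key is tapped while the latched key is still latched (value of joint key_b above 0.003 m and ((contact force between the fingers and seat_a above 0.3 N and y of key_a_top in the frame of key_box between 0.055 and 0.11 m) or (contact force between the fingers and seat_b above 0.3 N and y of key_b_top in the frame of key_box between 0.055 and 0.11 m) or (contact force between the fingers and seat_c above 0.3 N and y of key_c_top in the frame of key_box between 0.055 and 0.11 m) or (contact force between the fingers and seat_d above 0.3 N and y of key_d_top in the frame of key_box between 0.055 and 0.11 m))), for 0.02 s.
2. the second key is tapped while the latched key is still latched (value of joint key_b above 0.003 m and ((contact force between the fingers and seat_a above 0.3 N and y of key_a_top in the frame of key_box between 0 and 0.055 m) or (contact force between the fingers and seat_b above 0.3 N and y of key_b_top in the frame of key_box between 0 and 0.055 m) or (contact force between the fingers and seat_c above 0.3 N and y of key_c_top in the frame of key_box between 0 and 0.055 m) or (contact force between the fingers and seat_d above 0.3 N and y of key_d_top in the frame of key_box between 0 and 0.055 m))), for 0.02 s.
3. the third key is tapped while the latched key is still latched (value of joint key_b above 0.003 m and ((contact force between the fingers and seat_a above 0.3 N and y of key_a_top in the frame of key_box between -0.055 and 0 m) or (contact force between the fingers and seat_b above 0.3 N and y of key_b_top in the frame of key_box between -0.055 and 0 m) or (contact force between the fingers and seat_c above 0.3 N and y of key_c_top in the frame of key_box between -0.055 and 0 m) or (contact force between the fingers and seat_d above 0.3 N and y of key_d_top in the frame of key_box between -0.055 and 0 m))), for 0.02 s.
4. the rightmost key is tapped while the latched key is still latched (value of joint key_b above 0.003 m and ((contact force between the fingers and seat_a above 0.3 N and y of key_a_top in the frame of key_box between -0.11 and -0.055 m) or (contact force between the fingers and seat_b above 0.3 N and y of key_b_top in the frame of key_box between -0.11 and -0.055 m) or (contact force between the fingers and seat_c above 0.3 N and y of key_c_top in the frame of key_box between -0.11 and -0.055 m) or (contact force between the fingers and seat_d above 0.3 N and y of key_d_top in the frame of key_box between -0.11 and -0.055 m))), for 0.02 s.
5. the latched key has been released and stands up (value of joint key_b below 0.0015 m), for 0.2 s.
At the end, for the whole second after the job is handed in: All four keys stand fully up (within 1.5 mm), and the loose things round the box are within 20 mm of where they started (value of joint each of key_a, key_b, key_c, key_d below 0.0015 m and distance of each of orange_cap, felt_cup, wedge_b, step_gauge, hex_key_6, grind_cone_1 from where it was at the start of the episode below 0.02 m); the robot touches nothing.
It fails at once if a key that was standing up is pushed in more than 6 mm (value of joint any of key_a, key_c, key_d above 0.006 m).
It fails at once if a loose thing near the box is lifted, carried or knocked more than 20 mm (distance of any of orange_cap, felt_cup, wedge_b, step_gauge, hex_key_6, grind_cone_1 from where it was at the start of the episode above 0.02 m).
It also fails if it takes over 45 s, if anything falls off the work surface, if the arm or the gripper's body presses on something with over 40 N, if the wrist force passes 120 N, or if a joint passes its speed limit or range.

## Robot

A 6-joint arm with a two-finger parallel gripper is mounted at the origin on a cart in front of the work surface, level with it; the furniture and walls round the work are solid. World frame = base frame: x ahead of the robot, y to its left, z up, the work surface at z = 0. Lengths are in m, angles in rad, forces in N, time in s.
With the tool pointing down it reaches from about 0.225 to 0.875 m from the base axis. Payload 3.4 kg.
Tool frame: the origin (TCP) lies between the finger pads; the fingertips stand 19 mm ahead of it and the grasp point (between the pads) is the TCP; z points along the fingers, y is the line along which they close (so a half turn about z gives the same grasp; the last joint's range is limited). The gripper opens to 85 mm and grips with 20 to 120 N. Pads are 22 mm wide; open, the fingers measure 114 mm over their backs; the gripper's body (76 mm by 85 mm) begins 54 mm behind the grasp point. The pads swing forward as they close: fully open they stand 13 mm farther back than shut.
Start: joints at [-1.366, 0.276, 1.505, -0, 1.361, -0.121], TCP at [0.184, -0.545, 0.218] pointing down, gripper open.
Joint ranges: [-2.89, 2.89], [-0.75, 2.08], [0.22, 2.7], [-1.18, 4.32], [0.11, 2.71], [-2.7, 2.7]. Speed limits (rad/s): [2.57, 2.57, 3.14, 3.14, 3.14, 3.14].

## Interface

Orientations are given as a unit quaternion [w, x, y, z].
In Python, from rig import get_state, imaging, ticket gives the robot as it stands. The module is installed in compiled form; this text tells all that it offers.
- The arm moves only by the shell command python3 -m inch 'ROWS' [FORCE]. ROWS is JSON, a list of rows, each an object with "claw": the opening, from -1 (shut) to 1 (fully open); "travel": the shift along the world's x, y, z in units of 200 mm (1.0 is 200 mm), a list of three; "turn": the turn about the world's z in units of 180 degrees (1.0 is 180 degrees). A call has 1 to 5 rows; each row is the pose to reach, as a shift and turn from the pose commanded when the call began, turning the shorter way round; what a row does not reach only later rows make up. A row lasts 1/10 s, in which the tool goes at most 50 mm and 8.59 degrees, less where a joint would pass 70% of its speed; a pose out of reach is approached as far as the arm can. A call with a number of a shift or a turn outside -1 to 1 is refused whole. A call with a gripper value outside its range is refused whole. The fingers move at their own pace and stop on an object; FORCE is the grip in N (left out, the last holds). Time passes only in rows, so rows that repeat a pose let the fingers close. It gives the time, the measured TCP pose, the force, the opening and the grip force at its end, in the units of the state.
- get_state(): the state, without advancing time (a new reading comes with each control period).
- imaging.get_image(name): name is "scene" or "top" or "wrist"; returns the picture (480x640x3 uint8, red, green, blue); there is no depth.
- imaging.camera_params(name): a dict with "camera_matrix" (3x3 intrinsics, pixels), "k1" (the pictures are not rectified: a ray, as slopes to the right and down, at radius r is drawn at 1 + k1 r^2 times it, then the intrinsics apply), "cam_to_world" (4x4, takes a point from camera to world coordinates); the wrist camera has in their place "T_tool_cam" (4x4, takes a point from camera to tool coordinates, whose origin is the TCP and whose axes are the flange's). Camera axes: x right, y down, z forward; pixel columns grow to the right and rows downward; lengths in m; the calibration is good to about 2 mm. A picture is of the moment at which its call begins: read the wrist's pose just before it. camera_params takes no time and is no camera call.
- ticket.sign_off(): hands the job in; it is judged then, once.
The state is a dict: "clock": time; "qpos": joint angles; "qd": joint speeds; "effort": joint torques, N m; "position": TCP position; "ee_rot": TCP orientation; "contact_force": force on the tool from outside, world axes, zero at the start; "moment": the same for the moment, N m; "width": finger opening in m; "gripper_force": force on a finger pad.
Only numpy, scipy, OpenCV 4.12 (cv2) and the standard library are available. Lean on these libraries where they do the work, as an engineer would, in place of code of your own. Each camera call takes 0.05 s, during which the arm holds its last target. There are 200 camera calls.

## Working session

There is one attempt and no reset: what is moved stays moved. The work goes in short steps, Python scripts to look and compute and a shell command to move; the robot and the scene stay as the last step left them, time stands still between calls to the robot, and variables do not carry over. Pictures are saved under pics/ and viewed, at most 10 in all, crops included, and the job is handed in when it is done.

```bash
mkdir -p pics
python3 - <<'E'
from rig import get_state, imaging
import cv2
print(get_state())
for n in("top","scene"):
    cv2.imwrite(f"pics/{n}0.png",imaging.get_image(n)[:,:,::-1]); print(imaging.camera_params(n))
print(imaging.camera_params("wrist"))
E
```

```text
{'clock': 0.0, 'qpos': array([-1.36601110e+00,  2.76604786e-01,  1.50614443e+00, -1.47552839e-05,
        1.36069527e+00, -1.20959997e-01]), 'qd': array([-0.00195546, -0.00043434,  0.0010938 , -0.00080702,  0.00147591,
        0.00030206]), 'effort': array([ 1.39246560e-03, -4.16762531e+01, -2.45804036e+01,  1.41793862e-04,
        1.12448234e-02,  1.73115751e-06]), 'position': array([ 0.18390608, -0.54420953,  0.21742965]), 'ee_rot': array([-9.24799183e-04,  9.86764877e-01,  1.62154923e-01, -4.60037858e-05]), 'contact_force': array([0.54733114, 0.77368135, 0.54427655]), 'moment': array([ 0.04781042,  0.03092821, -0.05188701]), 'gripper_force': 0.0, 'width': 0.08563319152312816}
{'camera_matrix': array([[572.78060053,   0.        , 312.95782412],
       [  0.        , 572.78060053, 237.83049216],
       [  0.        ,   0.        ,   1.        ]]), 'k1': -0.06728882896497063, 'cam_to_world': array([[-0.02842955, -0.98926589,  0.14333443,  0.436062  ],
       [-0.99954296,  0.02960858,  0.00609901,  0.03377976],
       [-0.01027747, -0.14309553, -0.98965552,  1.01932482],
       [ 0. 
[... 369 characters left out ...]
246 ,  0.49438858],
       [-0.01832459, -0.6589197 , -0.75199005,  0.89676455],
       [ 0.        ,  0.        ,  0.        ,  1.        ]])}
{'camera_matrix': array([[385.43256311,   0.        , 319.86941883],
       [  0.        , 385.43256311, 233.4665755 ],
       [  0.        ,   0.        ,   1.        ]]), 'k1': -0.03616819873400267, 'T_tool_cam': array([[-1.48662047e-03, -9.61572937e-01, -2.74545582e-01,
         7.07633824e-02],
       [ 9.99998892e-01, -1.44981138e-03, -3.36991171e-04,
         1.31635511e-03],
       [-7.39977182e-05, -2.74545778e-01,  9.61574027e-01,
        -1.55916715e-01],
       [ 0.00000000e+00,  0.00000000e+00,  0.00000000e+00,
         1.00000000e+00]])}
```

View pics/top0.png

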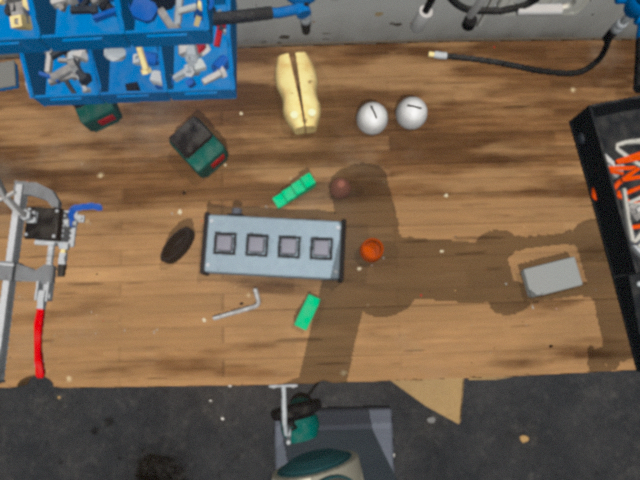

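The top view shows the box at columns 203–344, with keys near (225,243), (257,245), (290,246) and (321,248). I'll enlarge it for exact positions.

Run:
```python
import cv2
a=cv2.imread("pics/top0.png")[205:290,195:355]
cv2.imwrite("pics/crop.png",cv2.resize(a,None,fx=5,fy=5,interpolation=cv2.INTER_CUBIC))
```

```text
(no output)
```

View pics/crop.png

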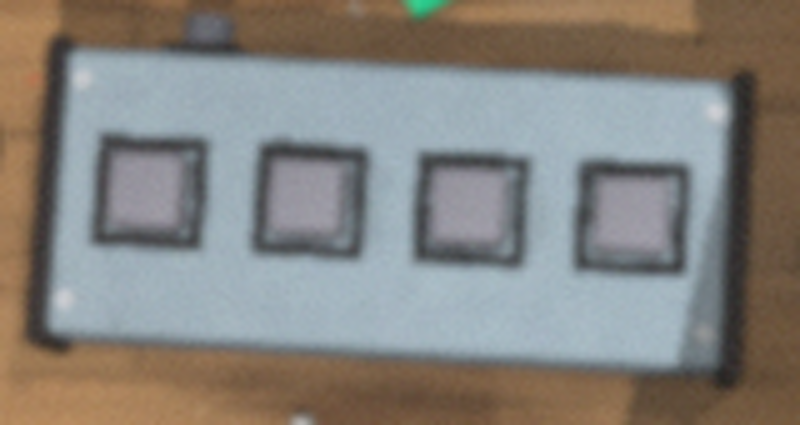

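Seat frame centres in the crop are at about (150,191), (311,200), (472,210) and (632,217), on the box top. I'll convert these to world coordinates.

```bash
cat > h.py <<'E'
import numpy as np, cv2
from rig import get_state, imaging
def ray(uv,K,k1):
    return cv2.undistortPoints(np.array(uv,float).reshape(-1,1,2),K,np.array([k1,0,0,0,0.]))[:,0]
def toworld(uv,z,T,K,k1):
    r=ray(uv,K,k1); d=np.c_[r,np.ones(len(r))]@T[:3,:3].T; o=T[:3,3]
    return o+d*((z-o[2])/d[:,2])[:,None]
E
python3 - <<'E'
from h import *
p=imaging.camera_params("top"); a=(p["cam_to_world"],p["camera_matrix"],p["k1"])
f=lambda l:(np.array(l)+.5)/5-.5+[195,205]
S=toworld(f([(150,191),(311,200),(472,210),(632,217)]),.053,*a); print(S.round(4))
print(np.diff(S,axis=0).round(4),"caps66",toworld(f([(145,186),(304,196),(467,206),(631,214)]),.066,*a).round(4))
d=S[0]-S[3]; print("yaw",np.arctan2(-d[0],d[1]),"mean",S.mean(0))
print("corners",toworld(f([(72,50),(728,83),(683+40,370),(45,333)]),.05,*a).round(4))
E
```

```text
[[0.572  0.1908 0.053 ]
 [0.5672 0.1358 0.053 ]
 [0.5622 0.0809 0.053 ]
 [0.5581 0.0266 0.053 ]]
[[-0.0047 -0.0551  0.    ]
 [-0.0051 -0.0548  0.    ]
 [-0.004  -0.0544  0.    ]] caps66 [[0.5719 0.1904 0.066 ]
 [0.5669 0.1367 0.066 ]
 [0.5619 0.0819 0.066 ]
 [0.5575 0.027  0.066 ]]
yaw -0.08389186675187957 mean [0.56487379 0.10852097 0.053     ]
corners [[ 0.6224  0.2181  0.05  ]
 [ 0.6039 -0.0078  0.05  ]
 [ 0.5054 -0.0027  0.05  ]
 [ 0.5246  0.2276  0.05  ]]
```

```bash
python3 -m inch '[{"claw":-1,"travel":[0.1,0.2,0],"turn":-0.04},{"claw":-1,"travel":[0.2,0.4,0],"turn":-0.08},{"claw":-1,"travel":[0.3,0.6,0],"turn":-0.12},{"claw":-1,"travel":[0.4,0.8,0],"turn":-0.13},{"claw":-1,"travel":[0.485,0.918,0],"turn":-0.13}]' 20
python3 -m inch '[{"claw":-1,"travel":[0.1,0.2,0],"turn":0},{"claw":-1,"travel":[0.2,0.4,0],"turn":0},{"claw":-1,"travel":[0.3,0.6,0],"turn":0},{"claw":-1,"travel":[0.4,0.8,0],"turn":0},{"claw":-1,"travel":[0.485,0.918,0],"turn":0}]'
python3 -m inch '[{"claw":-1,"travel":[0.1,0.2,0],"turn":0},{"claw":-1,"travel":[0.2,0.4,0],"turn":0},{"claw":-1,"travel":[0.3,0.6,0],"turn":0},{"claw":-1,"travel":[0.4,0.8,0],"turn":0},{"claw":-1,"travel":[0.485,0.918,0],"turn":0}]'
python3 -m inch '[{"claw":-1,"travel":[0.1,0.2,0],"turn":0},{"claw":-1,"travel":[0.2,0.4,0],"turn":0},{"claw":-1,"travel":[0.3,0.6,0],"turn":0},{"claw":-1,"travel":[0.4,0.8,0],"turn":0},{"claw":-1,"travel":[0.485,0.918,0],"turn":0}]'
```

```text
clock: 0.6
position: [0.2812, -0.3577, 0.218]
ee_rot: [-0.001, 0.999, -0.041, -0.0]
contact_force: [-1.0, 0.1, -0.2]
width: 0.0124
gripper_force: 0.0
clock: 1.1
position: [0.3779, -0.1745, 0.2181]
ee_rot: [-0.001, 0.999, -0.041, -0.0]
contact_force: [0.2, -0.2, 0.3]
width: 0.0003
gripper_force: 0.0
clock: 1.6
position: [0.4753, 0.009, 0.2181]
ee_rot: [-0.0, 0.999, -0.04, -0.0]
contact_force: [-0.3, -1.0, 0.6]
width: -0.0003
gripper_force: 0.0
clock: 2.1
position: [0.5724, 0.1928, 0.2176]
ee_rot: [-0.0, 0.999, -0.04, -0.0]
contact_force: [0.2, 0.2, 0.2]
width: 0.0
gripper_force: 0.0
```

Run:
```python
from h import *
import pickle
s=get_state(); im=imaging.get_image("wrist"); print(s["position"],s["ee_rot"],s["clock"])
pickle.dump(s,open("s.pkl","wb")); cv2.imwrite("pics/w1.png",im[:,:,::-1])
```

```text
[0.57239763 0.1927674  0.21764167] [-3.93275163e-04  9.99192523e-01 -4.01741862e-02 -4.27166723e-04] 2.1
```

View pics/w1.png

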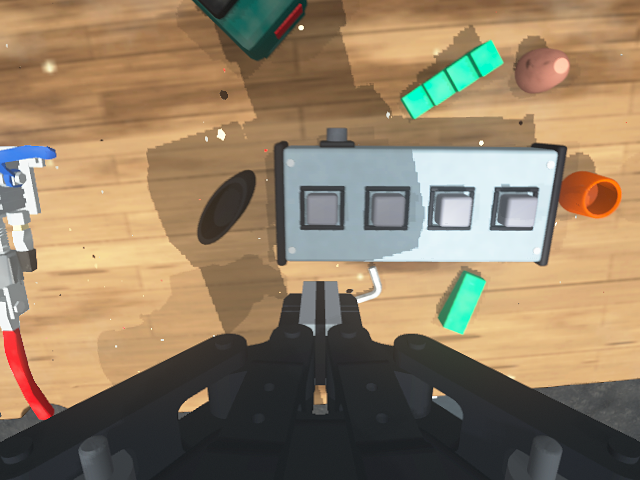

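The wrist view shows the row level in the picture, so the yaw is right. Seat centres are at about (322,208), (386,208), (452,209) and (515,208), and the fingertips are at the bottom.

Run:
```python
from h import *
import pickle
from scipy.spatial.transform import Rotation as R
s=pickle.load(open("s.pkl","rb")); p=imaging.camera_params("wrist")
T=np.eye(4);T[:3,:3]=R.from_quat(s["ee_rot"],scalar_first=True).as_matrix();T[:3,3]=s["position"]
print(toworld([(322,208),(386,208),(452,209),(515,208)],.053,T@p["T_tool_cam"],p["camera_matrix"],p["k1"]).round(4))
```

```text
[[0.5742 0.1902 0.053 ]
 [0.5698 0.136  0.053 ]
 [0.5644 0.0798 0.053 ]
 [0.5609 0.0254 0.053 ]]
```

```bash
python3 -m inch '[{"claw":-1,"travel":[0,-0.01,-0.2],"turn":0},{"claw":-1,"travel":[0.003,-0.01,-0.4],"turn":0},{"claw":-1,"travel":[0.003,-0.01,-0.58],"turn":0},{"claw":-1,"travel":[0.003,-0.01,-0.62],"turn":0},{"claw":-1,"travel":[0.003,-0.01,-0.62],"turn":0}]'
for i in 1 2 3 ; do python3 -m inch '[{"claw":-1,"travel":[0,0,-0.01],"turn":0}]' | grep -E 'pos|contact'; done
```

```text
clock: 2.65
position: [0.5716, 0.1872, 0.093]
ee_rot: [0.001, 0.999, -0.041, -0.002]
contact_force: [0.6, -0.4, 0.3]
width: -0.0
gripper_force: 0.0
position: [0.5742, 0.1878, 0.0941]
contact_force: [0.4, 0.3, -0.6]
position: [0.5744, 0.1879, 0.0925]
contact_force: [0.6, 0.6, 0.2]
position: [0.5738, 0.1878, 0.09]
contact_force: [-0.1, 0.4, -0.7]
```

```bash
python3 -m inch '[{"claw":-1,"travel":[0,0.012,-0.01],"turn":0},{"claw":-1,"travel":[0,0.012,-0.01],"turn":0}]' | grep -E 'pos|contact'
python3 -m inch '[{"claw":-1,"travel":[0,0,-0.01],"turn":0},{"claw":-1,"travel":[0,0,-0.01],"turn":0}]' | grep -E 'pos|contact'
python3 -m inch '[{"claw":-1,"travel":[0,0,-0.005],"turn":0},{"claw":-1,"travel":[0,0,-0.005],"turn":0}]' | grep -E 'pos|contact'
```

```text
position: [0.5727, 0.1903, 0.0866]
contact_force: [-0.7, 0.4, -0.5]
position: [0.5725, 0.19, 0.0841]
contact_force: [-0.7, 0.2, 0.9]
position: [0.5726, 0.19, 0.0832]
contact_force: [-0.4, -0.8, -0.5]
```

```bash
python3 -m inch '[{"claw":-1,"travel":[0,0,-0.005],"turn":0},{"claw":-1,"travel":[0,0,-0.005],"turn":0}]' | grep -E 'pos|contact'
python3 -m inch '[{"claw":-1,"travel":[0,0,-0.003],"turn":0},{"claw":-1,"travel":[0,0,-0.003],"turn":0}]' | grep -E 'pos|contact'
```

```text
position: [0.5726, 0.19, 0.0822]
contact_force: [-0.3, -0.1, -0.2]
position: [0.5726, 0.19, 0.0817]
contact_force: [0.5, -0.5, -0.6]
```

```bash
python3 -m inch '[{"claw":-1,"travel":[0,0,-0.003],"turn":0},{"claw":-1,"travel":[0,0,-0.003],"turn":0}]' | grep -E 'pos|contact'
python3 -m inch '[{"claw":-1,"travel":[0,0,-0.003],"turn":0},{"claw":-1,"travel":[0,0,-0.003],"turn":0}]' | grep -E 'pos|contact'
```

```text
position: [0.5726, 0.19, 0.0811]
contact_force: [0.2, 0.6, -0.4]
position: [0.5726, 0.19, 0.0804]
contact_force: [0.7, 0.4, 0.9]
```

```bash
python3 -m inch '[{"claw":-1,"travel":[0,0,-0.003],"turn":0},{"claw":-1,"travel":[0,0,-0.003],"turn":0}]' | grep -E 'pos|contact'
```

```text
position: [0.5726, 0.19, 0.0799]
contact_force: [-0.3, -0.3, 0.1]
```

```bash
python3 -m inch '[{"claw":-1,"travel":[0,0,-0.003],"turn":0},{"claw":-1,"travel":[0,0,-0.003],"turn":0}]' | grep -E 'pos|contact'
```

```text
position: [0.5726, 0.19, 0.0792]
contact_force: [0.4, 0.9, 0.9]
```

```bash
python3 -m inch '[{"claw":-1,"travel":[0,0,-0.003],"turn":0},{"claw":-1,"travel":[0,0,-0.003],"turn":0}]' | grep -E 'pos|contact'
```

```text
position: [0.5726, 0.19, 0.0786]
contact_force: [-0.0, 0.5, -0.6]
```

Run:
```python
from h import *
s=get_state(); im=imaging.get_image("wrist"); print(s["position"],s["contact_force"],get_state()["contact_force"],s["clock"])
cv2.imwrite("pics/w2.png",im[:,:,::-1])
```

```text
[0.57258379 0.19001478 0.07864434] [-0.01828649  0.48206367 -0.60063054] [ 0.36118312  0.10573331 -0.32073742] 4.95
```

View pics/w2.png

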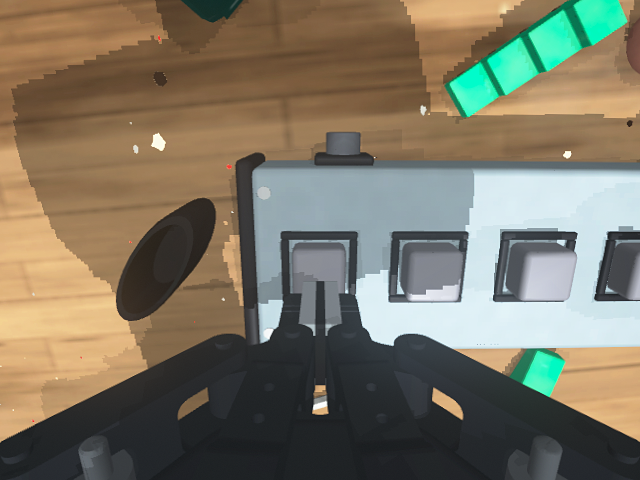

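The closeup shows the fingertips at (320,282), over the near half of key 1 and not yet touching it. I'll keep creeping down in half-millimetre steps.

```bash
python3 - <<'E'
from h import *
p=imaging.camera_params("wrist")
T=np.linalg.inv(p["T_tool_cam"])
for P in ([0,0,.019],[0,0,.015],[.011,0,.019],[-.011,0,.019]):
    q=T@np.array(P+[1.]); u=p["camera_matrix"]@q[:3]; print(P,u[:2]/u[2])
E
python3 -m inch '[{"claw":-1,"travel":[0,0,-0.003],"turn":0},{"claw":-1,"travel":[0,0,-0.003],"turn":0}]' | grep -E 'pos|contact'
```

```text
[0, 0, 0.019] [318.52750854 275.43046533]
[0, 0, 0.015] [318.50134579 278.60951887]
[0.011, 0, 0.019] [318.47146741 254.04527765]
[-0.011, 0, 0.019] [318.58177557 296.13866228]
position: [0.5726, 0.19, 0.078]
contact_force: [0.0, -0.3, -0.5]
```

```bash
python3 -m inch '[{"claw":-1,"travel":[0,0,-0.003],"turn":0},{"claw":-1,"travel":[0,0,-0.003],"turn":0}]' | grep -E 'pos|contact'
```

```text
position: [0.5726, 0.19, 0.0774]
contact_force: [-0.1, 0.1, -0.6]
```

```bash
python3 -m inch '[{"claw":-1,"travel":[0,0,-0.004],"turn":0},{"claw":-1,"travel":[0,0,-0.004],"turn":0}]' | grep -E 'pos|contact'
```

```text
position: [0.5725, 0.19, 0.0766]
contact_force: [0.5, 0.2, -0.3]
```

```bash
python3 -m inch '[{"claw":-1,"travel":[0,0,-0.004],"turn":0},{"claw":-1,"travel":[0,0,-0.004],"turn":0}]' | grep -E 'pos|contact'
```

```text
position: [0.5726, 0.19, 0.0758]
contact_force: [-0.4, -0.3, -0.1]
```

```bash
python3 -c "
from rig import *
print(get_state()['moment'],get_state()['effort'])"; python3 -m inch '[{"claw":-1,"travel":[0,0,-0.004],"turn":0},{"claw":-1,"travel":[0,0,-0.004],"turn":0}]' | grep -E 'pos|contact'
```

```text
[ 0.02140735  0.00604268 -0.01853276] [-3.53497162e-03 -4.68038821e+01 -2.09424412e+01 -4.47996599e-04
 -1.44219978e-02 -1.12603439e-05]
position: [0.5726, 0.19, 0.075]
contact_force: [-0.6, 0.2, 0.3]
```

Run:
```python
from h import *
im=imaging.get_image("scene")
p=imaging.camera_params("scene"); s=get_state()
q=(np.linalg.inv(p["cam_to_world"])@np.r_[s["position"]-[0,0,.019],1])[:3]
u=p["camera_matrix"]@q; u=u[:2]/u[2]; print(u)
x,y=u.astype(int); x0=max(0,x-80);y0=max(0,y-60)
c=im[y0:y0+120,x0:x0+160]; print(x0,y0)
cv2.imwrite("pics/s1.png",cv2.resize(c,None,fx=5,fy=5,interpolation=cv2.INTER_CUBIC)[:,:,::-1])
```

```text
[257.09925525 282.41471014]
177 222
```

View pics/s1.png

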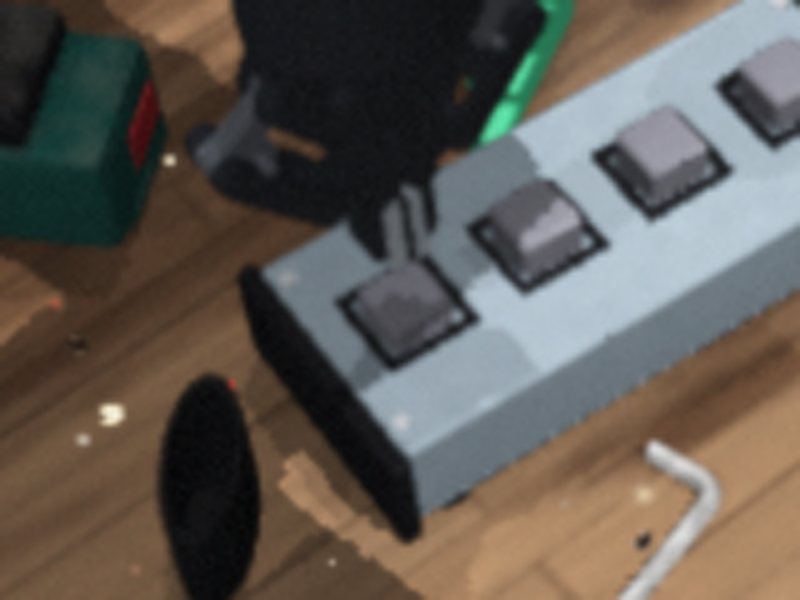

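Run:
```python
from h import *
from scipy.spatial.transform import Rotation as R
s=get_state(); M=R.from_quat(s["ee_rot"],scalar_first=True).as_matrix()
p=imaging.camera_params("scene"); w=imaging.camera_params("wrist")
a=(p["cam_to_world"],p["camera_matrix"],p["k1"])
T=np.eye(4);T[:3,:3]=M;T[:3,3]=s["position"]
b=(T@w["T_tool_cam"],w["camera_matrix"],w["k1"])
for zt in (-.015,-.01,-.005,0,.005,.01,.019):
    z=s["position"][2]-zt
    A=toworld([(177+405/5,222+258/5)],z,*a); B=toworld([(320,282)],z,*b)
    print(zt,*(((P-s["position"])@M)[0].round(4) for P in (A,B)))
print("keys tops .066/.062 from scene",toworld([(177+400/5,222+298/5),(177+535/5,222+215/5)],.066,*a).round(4),toworld([(177+400/5,222+298/5)],.062,*a).round(4),s["width"])
```

```text
-0.015 [-0.0085  0.0002 -0.015 ] [ 0.011   0.0007 -0.015 ]
-0.01 [-0.005   0.0018 -0.01  ] [ 0.0089  0.0007 -0.01  ]
-0.005 [-0.0015  0.0034 -0.005 ] [ 0.0068  0.0007 -0.005 ]
0 [0.002 0.005 0.   ] [ 0.0046  0.0007 -0.    ]
0.005 [0.0055 0.0066 0.005 ] [0.0025 0.0007 0.005 ]
0.01 [0.009  0.0082 0.01  ] [0.0004 0.0007 0.01  ]
0.019 [0.0153 0.0111 0.019 ] [-0.0035  0.0007  0.019 ]
keys tops .066/.062 from scene [[0.5676 0.1932 0.066 ]
 [0.5646 0.1355 0.066 ]] [[0.5702 0.1917 0.062 ]] 0.000330607233968563
```

Both cameras put the 22 mm wide tips about 16 mm behind the nominal TCP. So key contact should come at a TCP height of about 0.050, and there is still about 2 cm to go.

```bash
python3 -m inch '[{"claw":-1,"travel":[0,0,-0.03],"turn":0},{"claw":-1,"travel":[0,0,-0.06],"turn":0},{"claw":-1,"travel":[0,0,-0.06],"turn":0}]' | grep -E 'clock|pos|contact'
```

```text
clock: 6.35
position: [0.5716, 0.1898, 0.0618]
contact_force: [-0.1, -0.2, -0.2]
```

```bash
python3 -m inch '[{"claw":-1,"travel":[0,0,-0.01],"turn":0},{"claw":-1,"travel":[0,0,-0.01],"turn":0}]' | grep -E 'pos|contact'
```

```text
position: [0.5725, 0.19, 0.0608]
contact_force: [-0.1, 0.6, 0.3]
```

```bash
python3 -m inch '[{"claw":-1,"travel":[0,0,-0.01],"turn":0},{"claw":-1,"travel":[0,0,-0.01],"turn":0}]' | grep -E 'pos|contact'
```

```text
position: [0.5725, 0.19, 0.059]
contact_force: [-0.0, -0.8, -0.4]
```

```bash
python3 -m inch '[{"claw":-1,"travel":[0,0,-0.01],"turn":0},{"claw":-1,"travel":[0,0,-0.01],"turn":0}]' | grep -E 'pos|contact'
```

```text
position: [0.5725, 0.19, 0.0569]
contact_force: [-0.4, 0.5, 0.4]
```

```bash
python3 -m inch '[{"claw":-1,"travel":[0,0,-0.01],"turn":0},{"claw":-1,"travel":[0,0,-0.01],"turn":0}]' | grep -E 'pos|contact'
```

```text
position: [0.5724, 0.19, 0.0549]
contact_force: [-0.0, 0.4, 0.4]
```

```bash
python3 -m inch '[{"claw":-1,"travel":[0,0,-0.005],"turn":0},{"claw":-1,"travel":[0,0,-0.005],"turn":0}]' | grep -E 'pos|contact'
```

```text
position: [0.5726, 0.19, 0.054]
contact_force: [-0.6, -0.5, 0.4]
```

```bash
python3 -m inch '[{"claw":-1,"travel":[0,0,-0.005],"turn":0},{"claw":-1,"travel":[0,0,-0.005],"turn":0}]' | grep -E 'pos|contact'
```

```text
position: [0.5725, 0.19, 0.053]
contact_force: [-0.3, -0.8, 0.9]
```

Run:
```python
from h import *
im=imaging.get_image("scene"); c=im[222:342,177:337]
cv2.imwrite("pics/s2.png",cv2.resize(c,None,fx=5,fy=5,interpolation=cv2.INTER_CUBIC)[:,:,::-1])
```

```text
(no output)
```

View pics/s2.png

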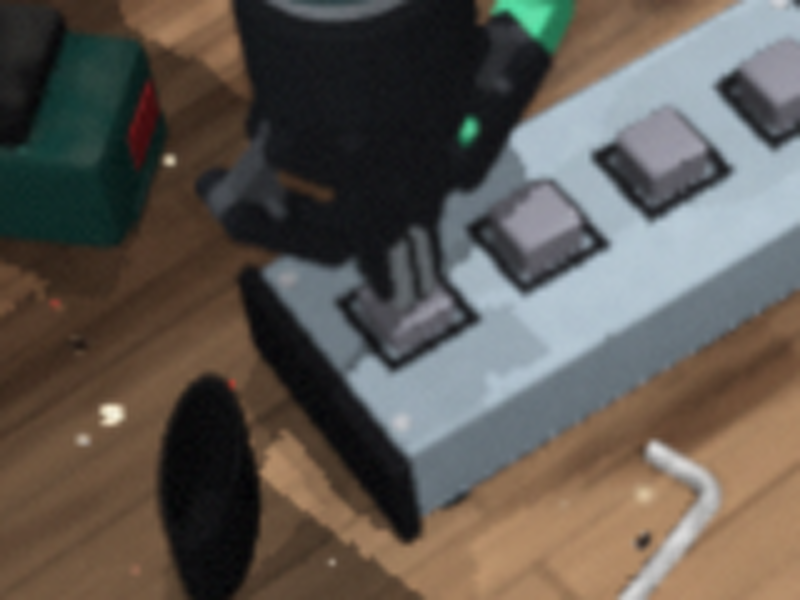

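The tips at about (405,302) are now directly over key 1 and nearly touching. I'll use fine steps from here.

```bash
python3 -m inch '[{"claw":-1,"travel":[0,0,-0.003],"turn":0},{"claw":-1,"travel":[0,0,-0.003],"turn":0}]' | grep -E 'pos|contact'
```

```text
position: [0.5726, 0.19, 0.0525]
contact_force: [0.6, -0.1, -0.0]
```

```bash
python3 -m inch '[{"claw":-1,"travel":[0,0,-0.003],"turn":0},{"claw":-1,"travel":[0,0,-0.003],"turn":0}]' | grep -E 'pos|contact'
```

```text
position: [0.5726, 0.19, 0.0519]
contact_force: [0.3, 1.0, -0.0]
```

```bash
python3 -m inch '[{"claw":-1,"travel":[0,0,-0.003],"turn":0},{"claw":-1,"travel":[0,0,-0.003],"turn":0}]' | grep -E 'pos|contact'
```

```text
position: [0.5726, 0.19, 0.0512]
contact_force: [0.9, 0.5, -0.3]
```

```bash
python3 -m inch '[{"claw":-1,"travel":[0,0,-0.003],"turn":0},{"claw":-1,"travel":[0,0,-0.003],"turn":0}]' | grep -E 'pos|contact'
```

```text
position: [0.5726, 0.19, 0.0506]
contact_force: [-0.4, -0.1, -0.1]
```

```bash
python3 -m inch '[{"claw":-1,"travel":[0,0,-0.003],"turn":0},{"claw":-1,"travel":[0,0,-0.003],"turn":0}]' | grep -E 'pos|contact'
```

```text
position: [0.5726, 0.19, 0.0501]
contact_force: [-0.7, 0.5, 0.0]
```

```bash
python3 -m inch '[{"claw":-1,"travel":[0,0,-0.003],"turn":0},{"claw":-1,"travel":[0,0,-0.003],"turn":0}]' | grep -E 'pos|contact'
```

```text
position: [0.5726, 0.19, 0.0494]
contact_force: [-0.5, -1.0, -0.4]
```

```bash
python3 -m inch '[{"claw":-1,"travel":[0,0,-0.003],"turn":0},{"claw":-1,"travel":[0,0,-0.003],"turn":0}]' | grep -E 'clock|pos|contact'
```

```text
clock: 9.0
position: [0.5727, 0.19, 0.0491]
contact_force: [-0.2, -0.1, 1.2]
```

```bash
python3 -m inch '[{"claw":-1,"travel":[0,0,-0.002],"turn":0},{"claw":-1,"travel":[0,0,-0.002],"turn":0}]' | grep -E 'clock|pos|contact'
```

```text
clock: 9.2
position: [0.5727, 0.19, 0.0489]
contact_force: [-0.4, 0.2, 3.5]
```

```bash
python3 -m inch '[{"claw":-1,"travel":[0,0,-0.002],"turn":0},{"claw":-1,"travel":[0,0,-0.002],"turn":0}]' | grep -E 'clock|pos|contact'
```

```text
clock: 9.4
position: [0.5727, 0.19, 0.0483]
contact_force: [-1.3, -0.5, 4.3]
```

Key 1 makes contact at z = 0.049 and is stiff: about 4 N within less than 1 mm. It looks latched. Key 2 next.

```bash
python3 -m inch '[{"claw":-1,"travel":[0,0,0.06],"turn":0},{"claw":-1,"travel":[-0.012,-0.137,0.06],"turn":0},{"claw":-1,"travel":[-0.023,-0.274,0.06],"turn":0},{"claw":-1,"travel":[-0.023,-0.274,0.05],"turn":0},{"claw":-1,"travel":[-0.023,-0.274,0.045],"turn":0}]' | grep -E 'clock|pos|contact'
python3 -m inch '[{"claw":-1,"travel":[0,0,-0.005],"turn":0},{"claw":-1,"travel":[0,0,-0.005],"turn":0}]' | grep -E 'pos|contact'
```

```text
clock: 9.9
position: [0.5682, 0.1349, 0.0573]
contact_force: [-0.2, -1.3, -0.5]
position: [0.568, 0.136, 0.056]
contact_force: [0.4, 0.8, -0.3]
```

```bash
python3 -m inch '[{"claw":-1,"travel":[0,0,-0.005],"turn":0},{"claw":-1,"travel":[0,0,-0.005],"turn":0}]' | grep -E 'pos|contact'
```

```text
position: [0.568, 0.1357, 0.0549]
contact_force: [-0.4, 0.4, -0.8]
```

```bash
python3 -m inch '[{"claw":-1,"travel":[0,0,-0.005],"turn":0},{"claw":-1,"travel":[0,0,-0.005],"turn":0}]' | grep -E 'pos|contact'
```

```text
position: [0.5679, 0.1354, 0.054]
contact_force: [-0.2, -0.4, -0.3]
```

```bash
python3 -m inch '[{"claw":-1,"travel":[0,0,-0.003],"turn":0},{"claw":-1,"travel":[0,0,-0.003],"turn":0}]' | grep -E 'pos|contact'
```

```text
position: [0.568, 0.1352, 0.0534]
contact_force: [-0.2, -0.2, -0.8]
```

```bash
python3 -m inch '[{"claw":-1,"travel":[0,0,-0.003],"turn":0},{"claw":-1,"travel":[0,0,-0.003],"turn":0}]' | grep -E 'pos|contact'
```

```text
position: [0.5681, 0.1352, 0.0531]
contact_force: [-1.2, 0.2, 1.4]
```

```bash
python3 -m inch '[{"claw":-1,"travel":[0,0,-0.003],"turn":0},{"claw":-1,"travel":[0,0,-0.003],"turn":0}]' | grep -E 'pos|contact'
```

```text
position: [0.5681, 0.1352, 0.0525]
contact_force: [-0.6, -0.2, 1.3]
```

```bash
python3 -m inch '[{"claw":-1,"travel":[0,0,-0.004],"turn":0},{"claw":-1,"travel":[0,0,-0.004],"turn":0}]' | grep -E 'pos|contact'
```

```text
position: [0.5681, 0.1352, 0.0516]
contact_force: [-1.1, 0.5, 2.8]
```

Key 2 is up: contact at 0.053 and soft. For key 3 I'll use the same depth, about 1.5 mm in.

```bash
python3 -m inch '[{"claw":-1,"travel":[0,0,0.05],"turn":0},{"claw":-1,"travel":[-0.012,-0.137,0.05],"turn":0},{"claw":-1,"travel":[-0.023,-0.274,0.05],"turn":0},{"claw":-1,"travel":[-0.023,-0.274,0.02],"turn":0},{"claw":-1,"travel":[-0.023,-0.274,0.012],"turn":0}]' | grep -E 'clock|pos|contact'
python3 -m inch '[{"claw":-1,"travel":[0,0,-0.006],"turn":0},{"claw":-1,"travel":[0,0,-0.012],"turn":0},{"claw":-1,"travel":[0,0,-0.012],"turn":0},{"claw":-1,"travel":[0,0,-0.012],"turn":0}]' | grep -E 'pos|contact'
```

```text
clock: 11.8
position: [0.5632, 0.0801, 0.0537]
contact_force: [0.4, -0.1, 0.3]
position: [0.5634, 0.0808, 0.0517]
contact_force: [-1.6, -0.5, 1.2]
```

```bash
python3 -m inch '[{"claw":-1,"travel":[0,0,-0.003],"turn":0},{"claw":-1,"travel":[0,0,-0.003],"turn":0}]' | grep -E 'pos|contact'
```

```text
position: [0.5634, 0.0808, 0.051]
contact_force: [-1.5, 0.7, 2.9]
```

Key 3 is up too (soft, contact above 0.0517). Key 4 next.

```bash
python3 -m inch '[{"claw":-1,"travel":[0,0,0.05],"turn":0},{"claw":-1,"travel":[-0.012,-0.137,0.05],"turn":0},{"claw":-1,"travel":[-0.023,-0.274,0.05],"turn":0},{"claw":-1,"travel":[-0.023,-0.274,0.02],"turn":0},{"claw":-1,"travel":[-0.023,-0.274,0.012],"turn":0}]' | grep -E 'clock|pos|contact'
python3 -m inch '[{"claw":-1,"travel":[0,0,-0.006],"turn":0},{"claw":-1,"travel":[0,0,-0.012],"turn":0},{"claw":-1,"travel":[0,0,-0.012],"turn":0},{"claw":-1,"travel":[0,0,-0.012],"turn":0}]' | grep -E 'pos|contact'
```

```text
clock: 12.9
position: [0.5588, 0.0255, 0.0532]
contact_force: [0.2, 1.3, -0.8]
position: [0.559, 0.0259, 0.0512]
contact_force: [-0.8, -1.7, 3.2]
```

```bash
python3 -m inch '[{"claw":-1,"travel":[0,0,-0.003],"turn":0},{"claw":-1,"travel":[0,0,-0.003],"turn":0}]' | grep -E 'pos|contact'
```

```text
position: [0.559, 0.026, 0.0505]
contact_force: [0.8, 0.1, 3.6]
```

Keys 2 to 4 are up, so key 1 (leftmost) is the latched one. I'll go back and press it to the stop.

```bash
python3 -m inch '[{"claw":-1,"travel":[0,0,0.07],"turn":0},{"claw":-1,"travel":[0.018,0.22,0.07],"turn":0},{"claw":-1,"travel":[0.036,0.44,0.07],"turn":0},{"claw":-1,"travel":[0.054,0.66,0.07],"turn":0},{"claw":-1,"travel":[0.069,0.82,0.07],"turn":0}]' | grep -E 'clock|pos|contact'
python3 -m inch '[{"claw":-1,"travel":[0,0,0],"turn":0},{"claw":-1,"travel":[0,0,-0.04],"turn":0},{"claw":-1,"travel":[0,0,-0.07],"turn":0},{"claw":-1,"travel":[0,0,-0.09],"turn":0},{"claw":-1,"travel":[0,0,-0.09],"turn":0}]' | grep -E 'pos|contact'
```

```text
clock: 14.0
position: [0.5725, 0.1926, 0.064]
contact_force: [0.8, 0.3, -0.1]
position: [0.572, 0.1888, 0.0461]
contact_force: [-1.5, 1.9, 5.4]
```

```bash
python3 -m inch '[{"claw":-1,"travel":[0,0,-0.007],"turn":0},{"claw":-1,"travel":[0,0,-0.007],"turn":0}]' | grep -E 'pos|contact'
```

```text
position: [0.572, 0.1889, 0.0454]
contact_force: [-2.5, 2.1, 6.2]
```

```bash
python3 -m inch '[{"claw":-1,"travel":[0,0,-0.007],"turn":0},{"claw":-1,"travel":[0,0,-0.007],"turn":0}]' | grep -E 'pos|contact'
```

```text
position: [0.572, 0.1889, 0.0442]
contact_force: [-2.3, 2.1, 6.9]
```

```bash
python3 -m inch '[{"claw":-1,"travel":[0,0,-0.007],"turn":0},{"claw":-1,"travel":[0,0,-0.007],"turn":0}]' | grep -E 'pos|contact'
```

```text
position: [0.572, 0.1889, 0.043]
contact_force: [-2.3, 1.7, 8.3]
```

```bash
python3 -m inch '[{"claw":-1,"travel":[0,0,-0.007],"turn":0},{"claw":-1,"travel":[0,0,-0.007],"turn":0}]' | grep -E 'pos|contact'
```

```text
position: [0.572, 0.1889, 0.042]
contact_force: [-3.8, 1.6, 10.9]
```

```bash
python3 -m inch '[{"claw":-1,"travel":[0,0,-0.007],"turn":0},{"claw":-1,"travel":[0,0,-0.007],"turn":0}]' | grep -E 'pos|contact'
```

```text
position: [0.5721, 0.1889, 0.0419]
contact_force: [-4.8, -0.4, 17.6]
```

It reached the stop at 17.6 N. Now I'll lift clear and look.

```bash
python3 -m inch '[{"claw":-1,"travel":[0,0,0.06],"turn":0},{"claw":-1,"travel":[0,0,0.3],"turn":0},{"claw":-1,"travel":[0,0,0.5],"turn":0},{"claw":-1,"travel":[-0.1,0,0.7],"turn":0},{"claw":-1,"travel":[-0.3,-0.2,0.8],"turn":0}]' | grep -E 'clock|pos|contact'
python3 -m inch '[{"claw":-1,"travel":[-0.2,-0.2,0],"turn":0},{"claw":-1,"travel":[-0.4,-0.4,0],"turn":0},{"claw":-1,"travel":[-0.4,-0.4,0],"turn":0}]' | grep -E 'clock|pos|contact'
python3 - <<'E'
from h import *
im=imaging.get_image("scene"); c=im[200:320,177:337]
cv2.imwrite("pics/s3.png",cv2.resize(c,None,fx=5,fy=5,interpolation=cv2.INTER_CUBIC)[:,:,::-1])
E
```

```text
clock: 16.0
position: [0.5229, 0.1575, 0.1994]
contact_force: [-0.1, -1.3, 1.1]
clock: 16.3
position: [0.4344, 0.0731, 0.1954]
contact_force: [0.5, -0.2, 0.4]
```

View pics/s3.png

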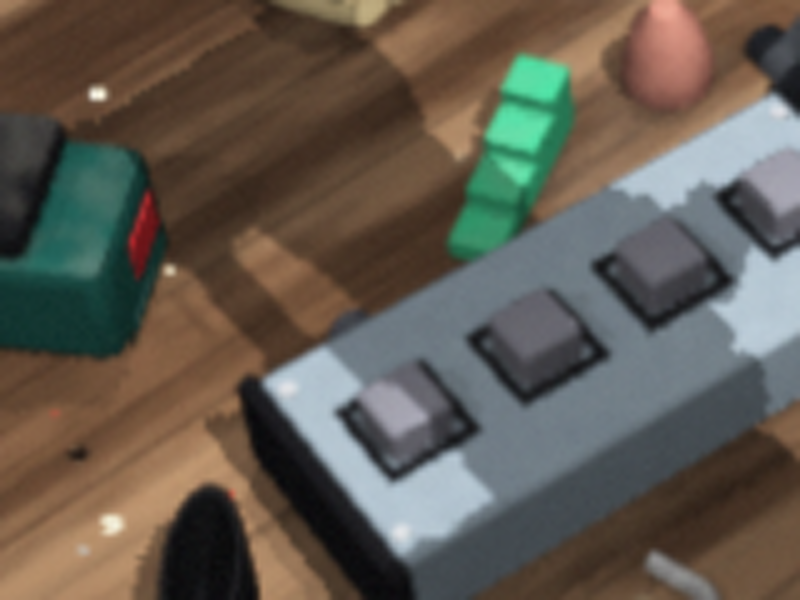

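Key 1 now stands level with the others. Its cap's back corner sits about 50 px above the seat's left corner, the same as on keys 2 and 3. The arm is clear and the items in view haven't moved.

```bash
python3 -c "
from rig import ticket
print(ticket.sign_off())"
```

```text
the job is handed in; nothing more can be done
None
```

I tapped all four keys from left to right, found the leftmost one latched, pressed it to its stop, and handed the job in; the last picture shows it up level with keys 2 and 3, but sign-off returned no verdict.

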